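Nest the tipped parts tub and close its tray compartment

TASK

A green parts tub has been knocked over on the bench: stand it up on its foot on the bench and let go of it, then take it again and nest it, mouth up and fully home, in the matching tub that stands in the galvanised tray. Then lift the metal divider out of its rack and slide it fully down into the slot across the tray, so that the stack is closed off from the brass elbow. Set the tub and the divider down rather than dropping them, keep the lower tub standing in its own compartment, and do not push the other things about.

Things in the scene. Friction and masses are not known exactly. Their poses are not given: they have to be found in the camera images.
- tipped_tub: The knocked-over tub: dark green, square, tapered, 80 mm tall; outside width 54 mm at the foot growing evenly to 73 mm at the rim; walls 2.2 mm; 0.12 to 0.24 kg. Origin: centre of the foot's underside; z from foot to mouth. At first it lies on its +x side, mouth away from the robot (within 0.45 rad of world +x), z axis 13 degrees above level, origin 26 mm above the bench.
- tipped_tub_rim (a point): Centre of its mouth, 80 mm along its z from the foot. Inside, the mouth is 69 mm wide and 46 mm deep (raised floor, 34 mm above the foot). Along its +x and -x sides the rim is a straight grip lip 8.2 mm thick, 12 mm tall (the top 12 mm), 73 mm long, from 34.4 to 42.6 mm from the axis (85 mm over both lips). The y sides are plain.
- standing_tub: The receiving tub: same shape and size as the knocked-over one, loose, mouth up on the tray's floor, its lips roughly along the tray's x. Origin: centre of the foot's underside; z up to the mouth, 80 mm above. Such a tub, let go while leaning by up to 20 degrees on an edge of its foot, rocks upright by itself.
- standing_tub_seat (a point): Centre of the standing tub's raised inner floor, 34 mm above its foot, 46 mm below its rim; axes as the tub's. The origin of a tub nested fully home lies here: its foot rests on this floor with 1.9 mm play at each side, the square sides parallel (any quarter turn will do).
- tray: Fixed galvanised open tray on the bench, outside 174 mm (x) by 268 mm (y), walls 4 mm thick and 45 mm tall, floor 4 mm thick. Origin: centre of its underside. x axis across its short way, roughly away from the robot. The divider slot runs along x at y = +30 mm; the standing tub is on its -y side, the brass elbow on its +y side.
- tray_slot (a point): Middle of the divider slot, on the tray's floor, 4 mm above the bench; axes as the tray's, the slot along x. At each end of it, on the tray's two long walls, a pair of guides 12 mm long and 47 mm tall stands 12 mm apart, the top 10 mm flared by about 3 mm to each side; the walls leave 166 mm along x.
- divider: Galvanised metal divider panel, 160 mm long (its x), 8 mm thick (its y), 80 mm tall (its z), 0.18 to 0.35 kg, loose, standing upright on its long edge in the rack. Origin: centre of its lower edge. It may be turned end for end.
- rack: Fixed dark steel rack for the divider on the bench: base 170 x 60 x 8 mm, with two pairs of prongs at x = +-55 mm rising to 38 mm above the bench, 11 mm apart. The divider stands along its x axis on its base, 8 mm above the bench, and lifts straight out. Origin: centre of its underside.
- elbow: brass pipe elbow, 61 mm long, 52 mm tall, lying in the tray in the compartment on the other side of the slot from the standing tub. Bystander. Origin: centre of its underside.
- coupling: copper pipe sleeve, 48 mm across, 50 mm tall, standing on end. Bystander. Origin: centre of its underside.
- tee: grey plastic pipe tee, 70 mm long, 34 mm tall. Bystander. Origin: centre of its underside.
- jar: closed clear jar with a white cap, 68 mm across, 85 mm tall. Bystander. Origin: centre of its underside.
- carton: cardboard carton 80 x 100 x 65 mm tall. Bystander. Origin: centre of its underside.
- wrench: steel wrench lying flat on the bench behind the tray, as seen from the robot, about 180 mm long. Bystander. Origin: underside, near its middle; x axis along it.

How it is judged:
By the outcome, as a careful person would: the job done as asked, in the order asked, and still so for the second after the job is handed in, with the robot touching nothing.
It also fails if it takes over 69 s, if anything falls off the work surface, if the arm or the gripper's body presses on something with over 40 N, if the wrist force passes 120 N, or if a joint passes its speed limit or range.

ROBOT

A 6-joint arm with a two-finger parallel gripper is mounted at the origin on the work surface. World frame = base frame: x ahead of the robot, y to its left, z up, the work surface at z = 0. Lengths are in m, angles in rad, forces in N, time in s.
With the tool pointing down it reaches from about 0.3 to 0.775 m from the base axis. Payload 14.6 kg.
Tool frame: the origin (TCP) lies midway between the tips of the shut fingers; the grasp point (between the pads) lies 19 mm behind it; z points along the fingers, y is the line along which they close (so a half turn about z gives the same grasp; the last joint's range is limited). The gripper opens to 94 mm and grips with 3 to 60 N. Pads are 16 mm wide; open, the fingers measure 119 mm over their backs; the gripper's body (75 mm by 177 mm) begins 78 mm behind the grasp point.
Start: joints at [1.236, 0.3, 1.521, -0, 1.321, -0.067], TCP at [0.146, 0.53, 0.205] pointing down, gripper open.
Joint ranges: [-3.03, 3.03], [-0.79, 2.21], [0.23, 2.52], [-1.04, 4.18], [0, 3.07], [-2.55, 2.55]. Speed limits (rad/s): [2.22, 2.22, 2.57, 3.14, 3.14, 3.14].

INTERFACE

Orientations are given as a rotation vector (axis times angle).
In Python, from plant import r gives the robot as it stands.
- The arm moves only by the tool step_arm, never from a script. Its argument "targets" is a list of rows, each a list of 3 entries, a list of its own where there are three numbers: the opening, from -1 (shut) to 1 (fully open), then the shift along the world's x, y, z as a fraction of full scale, then the turn, a rotation vector about the world's x, y, z as a fraction of full scale. A call has 1 to 12 rows; each row shifts and turns the commanded pose from where the row before left it; what a row does not reach is not made up. Full scale, the value 1, is 2 cm for a shift and 0.08 rad for a turn. A row lasts 1/10 s, in which the tool goes at most 50 mm and 8.59 degrees, less where a joint would pass 70% of its speed; a pose out of reach is approached as far as the arm can. A call with a number of a shift or a turn outside -1 to 1 is refused whole. A call with a gripper value outside its range is refused whole. The fingers move at their own pace and stop on an object; "grip_force" is the grip in N (left out, the last holds). Time passes only in rows, so rows that do not move let the fingers close. It gives the time, the measured TCP pose, the force, the opening and the grip force at its end, in the units of the state.
- r.read_state(): the state, without advancing time (a new reading comes with each control period).
- r.camera(name): name is "scene" or "top" or "wrist"; returns (picture, depth): 480x640x3 uint8, red, green, blue; 480x640 float32, m along the optical axis (not along the pixel's ray), 0 where there is no reading.
- r.camera_params(name): a dict with "fov_y" (degrees; the focal length in pixels is half the picture's height over the tangent of half this angle, whatever the lens; pixels are square), "cx", "cy" (the principal point, pixels), "dist_coeffs" ([k1, k2, p1, p2, k3] as OpenCV has them; the pictures are not rectified), "extrinsics" (4x4, takes a point from world to camera coordinates). Camera axes: x right, y down, z forward; pixel columns grow to the right and rows downward; lengths in m; the calibration is good to about 2 mm. A picture is of the moment at which its call begins: read the wrist's pose just before it. camera_params takes no time and is no camera call; for the wrist camera it gives the pose at the moment of the call.
- r.job_done(): hands the job in; it is judged then, once.
Trained networks look in the newest picture that a camera, given by its name, has taken for a name from the list of things; names that differ only in an ending like _2 or _b are one class to them, and where a whole thing is asked for, a point or a joint stands for the part that bears it (a point fixed in the world has none). Each returns a list of dicts, best first, with "conf" (0 to 1); they miss things now and then, are a little off and sometimes report something else, mostly with a low value. They report only what shows in the picture. A call takes as long as a camera call.
- r.regions_of(camera, target): "mask" (480x640 bool, what is visible of it) and "uv" ([column, row] in pixels, amid what is visible of it).
- r.tip_of(camera, target): "uv" ([column, row] in pixels: a listed point, or the origin of a listed thing).
The state is a dict: "time": time; "joints": joint angles; "qd": joint speeds; "effort": joint torques, N m; "eef_pos": TCP position; "tcp_rot": TCP orientation; "ft_force": force on the tool from outside, world axes, zero at the start; "moment": the same for the moment, N m; "width": finger opening in m; "finger_force": force on a finger pad.
Only numpy, scipy, OpenCV 4.12 (cv2) and the standard library are available. Lean on these libraries where they do the work, as an engineer would, in place of code of your own. Each camera call takes 0.05 s, during which the arm holds its last target. There are 200 camera calls.

## Working session

There is one attempt and no reset: what is moved stays moved. The work goes in short steps, Python scripts to look and compute and a tool call to move; the robot and the scene stay as the last step left them, time stands still between calls to the robot, and variables do not carry over. Pictures are saved under pics/ and viewed, at most 10 in all, crops included, and the job is handed in when it is done.

Besides the shell and the picture viewer there is one more tool, called after "Emit:" as a command line: name --argument value ..., lists and objects as JSON in quotes. step_arm: Moves the arm, as the interface text tells. Its arguments: {"type":"object","properties":{"targets":{"type":"array"},"grip_force":{"type":"number"}},"required":["targets"]}

```bash
ls; mkdir -p pics
cat > h.py <<'E'
import numpy as np, cv2
from plant import r
from scipy.spatial.transform import Rotation as R
def K(p):
    f=240/np.tan(np.radians(p["fov_y"])/2); return np.array([[f,0,p["cx"]],[0,f,p["cy"]],[0,0,1]])
def cloud(d,p):
    """world xyz per pixel, nan when no depth"""
    v,u=np.mgrid[0:480,0:640]; uv=np.stack([u,v],-1).reshape(-1,1,2).astype(np.float32)
    n=cv2.undistortPoints(uv,K(p),np.array(p["dist_coeffs"])).reshape(480,640,2)
    c=np.dstack([n[...,0]*d,n[...,1]*d,d]); E=np.array(p["extrinsics"])
    w=(c-E[:3,3])@E[:3,:3]; w[d<=0]=np.nan; return w
def ray(uv,p):
    n=cv2.undistortPoints(np.array(uv,np.float32).reshape(1,1,2),K(p),np.array(p["dist_coeffs"])).ravel()
    E=np.array(p["extrinsics"]); o=-E[:3,:3].T@E[:3,3]; d=E[:3,:3].T@np.array([n[0],n[1],1]); return o,d/np.linalg.norm(d)
def tri(rays):
    A=sum(np.eye(3)-np.outer(d,d) for o,d in rays); b=sum((np.eye(3)-np.outer(d,d))@o for o,d in rays); return np.linalg.solve(A,b)
def proj(P,p):
    E=np.array(p["extrinsics"]); return cv2.projectPoints(np.array(P,float).reshape(-1,1,3),cv2.Rodrigues(E[:3,:3])[0],E[:3,3],K(p),np.array(p["dist_coeffs"]))[0].reshape(-1,2)
def shot(name,fn=None):
    p=r.camera_params(name); im,d=r.camera(name)
    if fn: cv2.imwrite("pics/"+fn,cv2.cvtColor(im,cv2.COLOR_RGB2BGR))
    return im,d,p
E
python3 - <<'E'
from h import *
np.set_printoptions(precision=4,suppress=True)
s=r.read_state(); print(s)
for c in ["top","scene"]:
    im,d,p=shot(c,c+"0.png"); w=cloud(d,p); np.savez(c+"0.npz",w=w,im=im)
    print(c,p)
    for t in ["tipped_tub","standing_tub","tray","divider","rack","elbow","coupling","tee","jar","carton","wrench"]:
        g=r.regions_of(c,t)
        for x in g[:1]:
            m=x["mask"]; q=w[m]; q=q[~np.isnan(q[:,0])]
            print(t,round(x["conf"],2),np.round(x["uv"]),m.sum(),np.percentile(q,[2,50,98],axis=0).round(3).tolist() if len(q) else None)
E
```

```text
pics
{'time': 0.0, 'joints': array([ 1.2364,  0.3005,  1.5216,  0.    ,  1.3207, -0.0666]), 'qd': array([-0.0011, -0.0008,  0.0007,  0.0018, -0.0013,  0.0001]), 'effort': array([ -0.0038, -53.1789, -35.2742,   0.0707,   0.0244,  -0.0001]), 'eef_pos': array([0.1454, 0.5301, 0.2049]), 'tcp_rot': array([-0.4193, -3.1132,  0.0018]), 'ft_force': array([-1.2677, -0.2663, -0.4876]), 'moment': array([ 0.0328, -0.0137,  0.0626]), 'finger_force': 0.0, 'width': 0.09402778464883516}
top {'fov_y': 57.73308944763943, 'cx': 321.73361389969205, 'cy': 238.81806940742135, 'dist_coeffs': array([-0.0591,  0.    ,  0.    ,  0.    ,  0.    ]), 'extrinsics': array([[-0.0158, -0.9995, -0.0281,  0.0176],
       [-0.9962,  0.0181, -0.0851,  0.5873],
       [ 0.0856,  0.0266, -0.996 ,  0.7714],
       [ 0.    ,  0.    ,  0.    ,  1.    ]])}
tipped_tub 0.71 [502. 288.] 2444 [[0.45, -0.351, -0.0], [0.495, -0.298, 0.062], [0.54, -0.271, 0.085]]
standing_tub 0.8 [375. 251.] 2214 [[0.515, -0.123, 0.012], [0.559, -0.088, 0.042], [0.599, -0.048, 0.086]]
tray 0.96 [326. 256.] 11886 [[0.471, -0.147, 0.001], [0.553, -0.
[... 1466 characters left out ...]
.277, 0.084]]
divider 0.66 [354. 181.] 1298 [[0.348, 0.248, -0.001], [0.433, 0.262, 0.054], [0.505, 0.337, 0.088]]
rack 0.74 [352. 200.] 614 [[0.344, 0.225, -0.001], [0.446, 0.248, 0.007], [0.51, 0.277, 0.035]]
elbow 0.94 [355. 241.] 629 [[0.546, 0.057, 0.004], [0.586, 0.067, 0.033], [0.606, 0.111, 0.056]]
coupling 0.78 [416. 222.] 496 [[0.618, 0.217, 0.003], [0.643, 0.227, 0.034], [0.661, 0.262, 0.05]]
tee 0.84 [292. 328.] 911 [[0.626, -0.245, 0.004], [0.658, -0.224, 0.028], [0.691, -0.183, 0.034]]
jar 0.76 [433. 201.] 926 [[0.612, 0.282, 0.005], [0.649, 0.296, 0.058], [0.668, 0.334, 0.086]]
carton 0.85 [237. 344.] 3702 [[0.593, -0.376, 0.003], [0.647, -0.338, 0.06], [0.674, -0.273, 0.066]]
```

View pics/top0.png

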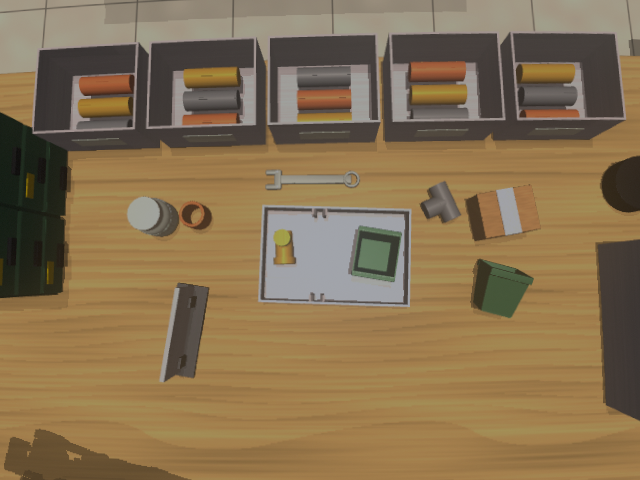

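View pics/scene0.png

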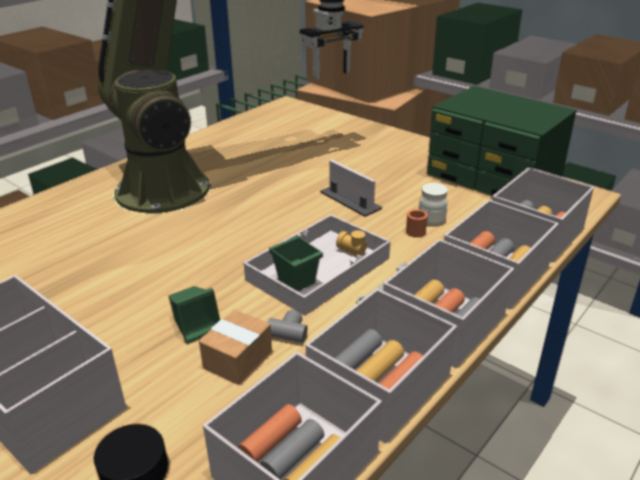

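The top view shows the tipped tub at (502,288) with its mouth toward the carton (503,211), the standing tub at (376,253) and the elbow at (284,247). The divider is at (176,330) and the slot guides are at (319,212) and (317,297). Next I fit models to the depth clouds.

```bash
cat > fit.py <<'E'
from h import *
from scipy.spatial import cKDTree
from scipy.optimize import least_squares
def quad(a,b,c,d,n=45):
    s,t=np.meshgrid(np.linspace(0,1,n),np.linspace(0,1,n)); s=s.ravel()[:,None];t=t.ravel()[:,None]
    a,b,c,d=map(np.array,(a,b,c,d)); return a*(1-s)*(1-t)+b*s*(1-t)+c*s*t+d*(1-s)*t
def ring(w0,z0,w1,z1):
    o=[]
    for k in range(4):
        M=R.from_euler('z',90*k,degrees=True).as_matrix()
        o.append(quad([w0,-w0,z0],[w0,w0,z0],[w1,w1,z1],[w1,-w1,z1])@M.T)
    return np.vstack(o)
def box(x,y,z0,z1,x0=0,y0=0):
    c=lambda sx,sy,z:[x0+sx*x,y0+sy*y,z]
    o=[quad(c(-1,-1,z),c(1,-1,z),c(1,1,z),c(-1,1,z)) for z in (z0,z1)]
    for a,b in [((-1,-1),(1,-1)),((1,-1),(1,1)),((1,1),(-1,1)),((-1,1),(-1,-1))]:
        o.append(quad(c(*a,z0),c(*b,z0),c(*b,z1),c(*a,z1)))
    return np.vstack(o)
def tub():
    f=lambda h:quad([-1,-1,h],[1,-1,h],[1,1,h],[-1,1,h])
    parts=[ring(.027,0,.0365,.08),ring(.0345-.0055,.034,.0345,.08),f(0)*[.027,.027,1],f(.034)*[.029,.029,1]]
    parts+=[box(.0041,.0365,.068,.08,s*.0385) for s in(-1,1)]
    return np.vstack(parts)
def tray():
    p=[box(.087,.002,0,.045,0,s*.132) for s in(-1,1)]+[box(.002,.134,0,.045,s*.085) for s in(-1,1)]
    return np.vstack(p+[box(.083,.130,.003,.004)])
MODELS=dict(tub=tub(),tray=tray(),divider=box(.08,.004,0,.08))
def fit(pts,model,base,x0,n=1500,free_tilt=False):
    pts=pts[~np.isnan(pts[:,0])]; rng=np.random.default_rng(0)
    if len(pts)>n: pts=pts[rng.choice(len(pts),n,False)]
    T=cKDTree(MODELS[model])
    def res(v):
        Q=R.from_euler('z',v[3])*base
        if len(v)>4: Q=R.from_rotvec([v[4],v[5],0])*Q
        return T.query(Q.inv().apply(pts-v[:3]))[0]
    x0=list(x0)+([0,0] if free_tilt else [])
    s=least_squares(res,x0,loss='soft_l1',f_scale=.003,diff_step=1e-4,x_scale=[.01,.01,.01,.1]+([.1,.1] if free_tilt else []))
    return s.x,np.median(res(s.x)),len(pts)
E
python3 - <<'E'
from fit import *
import json
np.set_printoptions(precision=4,suppress=True)
W={c:np.load(c+"0.npz")["w"] for c in("top","scene")}
def crop(c,x0,x1,y0,y1,z0,z1):
    w=W[c].reshape(-1,3); m=(w[:,0]>x0)&(w[:,0]<x1)&(w[:,1]>y0)&(w[:,1]<y1)&(w[:,2]>z0)&(w[:,2]<z1); return w[m]
lie=R.from_euler('y',77,degrees=True) # z-> +x & up 13deg ; x -> down
jobs=dict(tipped=("tub",(.43,.57,-.37,-.24,.008,.1),lie,(.46,-.295,.026,-.25)),
 standing=("tub",(.505,.61,-.14,-.035,.05,.1),R.identity(),(.557,-.088,.004,0)),
 standing2=("tub",(.505,.61,-.14,-.035,.01,.1),R.identity(),(.557,-.088,.004,-.1)),
 tray=("tray",(.45,.66,-.17,.14,.015,.047),R.identity(),(.557,-.01,0,0)),
 divider=("divider",(.33,.52,.235,.3,.042,.1),R.identity(),(.425,.264,.008,1.4*0)))
for k,(m,c,b,x0) in jobs.items():
    for s in [("top",),("scene",),("top","scene")]:
        p=np.vstack([crop(q,*c) for q in s]); print(k,s,*fit(p,m,b,x0))
E
```

```text
tipped ('top',) [ 0.454  -0.2961  0.0265 -0.269 ] 0.0009013282966354001 1500
tipped ('scene',) [ 0.4543 -0.2972  0.0252 -0.2693] 0.0009293897879810115 1500
tipped ('top', 'scene') [ 0.4541 -0.2962  0.0264 -0.2735] 0.0009485054966160804 1500
standing ('top',) [ 0.5569 -0.0855  0.0045 -0.1791] 0.0006362101745596512 1010
standing ('scene',) [ 0.5579 -0.0868  0.0038 -0.1831] 0.0008692461693597261 1256
standing ('top', 'scene') [ 0.5574 -0.0861  0.0043 -0.1799] 0.0008443738256987193 1500
standing2 ('top',) [ 0.557  -0.0855  0.004  -0.18  ] 0.0008073115710009048 1500
standing2 ('scene',) [ 0.5577 -0.0865  0.0038 -0.1763] 0.0009249878949096493 1500
standing2 ('top', 'scene') [ 0.5575 -0.086   0.004  -0.1735] 0.0009412568156370754 1500
tray ('top',) [ 0.5575 -0.0153  0.0321 -0.0433] 0.0025110364807025003 1500
tray ('scene',) [ 0.5588 -0.0162  0.0231 -0.0386] 0.0024234277499502323 1500
tray ('top', 'scene') [ 0.5579 -0.016   0.0274 -0.0447] 0.00288976847013118 1500
divider ('top',) [ 0.4247  0.2643  0.0082 -0.2237] 0.001788816743248411 1252
divider ('scene',) [ 0.425   0.2631  0.0077 -0.1129] 0.002308493194791602 835
divider ('top', 'scene') [ 0.4254  0.2664  0.008  -0.1667] 0.0014340962905574962 1500
```

```bash
cat >> h.py <<'E'
def goal(tcp_z,close,pos,s=None):
    """total shift (in 2cm units) and turn (in 0.08 units) from the present to a pose with tool z & closing line"""
    s=s or r.read_state(); z=np.array(tcp_z,float); z/=np.linalg.norm(z); y=np.array(close,float); y-=z*(y@z); y/=np.linalg.norm(y)
    C=R.from_rotvec(s["tcp_rot"]); best=None
    for k in(1,-1):
        G=R.from_matrix(np.column_stack([np.cross(k*y,z),k*y,z])); v=(G*C.inv()).as_rotvec()
        if best is None or np.linalg.norm(v)<np.linalg.norm(best): best=v
    print("shift/2cm",((np.array(pos)-s["eef_pos"])/.02).round(3),"turn/.08",(best/.08).round(3),"t",s["time"],"f",s["ft_force"].round(1),"w",round(s["width"],4))
E
python3 - <<'E'
from h import *
d=np.array([np.cos(.272),-np.sin(.272),0]); y=np.array([-d[1],d[0],0])
a=np.radians(10); z=-np.sin(a)*d-np.cos(a)*np.array([0,0,1])
print(z, R.from_rotvec(r.read_state()["tcp_rot"]).as_matrix())
goal(z,y,[.4931,-.3073,.0218])
E
```

```text
[-0.16726409  0.04665205 -0.98480775] [[-9.64354850e-01  2.64612401e-01 -1.80679148e-05]
 [ 2.64612401e-01  9.64354850e-01 -5.61908793e-06]
 [ 1.59370009e-05 -1.01997890e-05 -1.00000000e+00]]
shift/2cm [ 17.378 -41.884  -9.181] turn/.08 [ 0.582  2.102 -0.052] t 1.2 f [0.  0.2 0.2] w 0.0938
```

Emit:
step_arm --targets '[[1,[1,-1,0],[0,0,0]],[1,[1,-1,0],[0,0,0]],[1,[1,-1,0],[0,0,0]],[1,[1,-1,0],[0,0,0]],[1,[1,-1,0],[0,0,0]],[1,[1,-1,0],[0,0,0]],[1,[1,-1,0],[0,0,0]],[1,[1,-1,0],[0,0,0]],[1,[1,-1,0],[0,0,0]],[1,[1,-1,0],[0,0,0]],[1,[1,-1,0],[0,0,0]],[1,[1,-1,0],[0,0,0]]]'

```text
time: 2.4
eef_pos: [0.3863, 0.2895, 0.2056]
tcp_rot: [0.419, 3.113, 0.0]
ft_force: [0.1, 0.4, 0.1]
width: 0.0939
finger_force: 0.0
```

Emit:
step_arm --targets '[[1,[0.1,-1,0],[0,0,0]],[1,[0.1,-1,0],[0,0,0]],[1,[0.1,-1,0],[0,0,0]],[1,[0.1,-1,0],[0,0,0]],[1,[0.1,-1,0],[0,0,0]],[1,[0.1,-1,0],[0,0,0]],[1,[0.1,-1,0],[0,0,0]],[1,[0.1,-1,0],[0,0,0]],[1,[0.1,-1,0],[0,0,0]],[1,[0.1,-1,0],[0,0,0]],[1,[0.1,-1,0],[0,0,0]],[1,[0.1,-1,0],[0,0,0]]]'

```text
time: 3.6
eef_pos: [0.4096, 0.0496, 0.2056]
tcp_rot: [0.419, 3.113, 0.0]
ft_force: [-0.1, -0.1, 0.2]
width: 0.0941
finger_force: 0.0
```

Emit:
step_arm --targets '[[1,[0.1,-1,0],[0,0,0]],[1,[0.1,-1,0],[0,0,0]],[1,[0.1,-1,0],[0,0,0]],[1,[0.1,-1,0],[0,0,0]],[1,[0.1,-1,0],[0,0,0]],[1,[0.1,-1,0],[0,0,0]],[1,[0.1,-1,0],[0,0,0]],[1,[0.1,-1,0],[0,0,0]],[1,[0.1,-1,0],[0,0,0]],[1,[0.1,-1,0],[0,0,0]],[1,[0.1,-1,0],[0,0,0]],[1,[0.1,-1,0],[0,0,0]]]'

```text
time: 4.8
eef_pos: [0.4335, -0.1905, 0.2055]
tcp_rot: [0.419, 3.113, -0.0]
ft_force: [0.6, -0.2, 0.0]
width: 0.0937
finger_force: 0.0
```

Emit:
step_arm --targets '[[1,[0.5,-1,0],[0.1,0.4,0]],[1,[0.5,-1,0],[0.1,0.4,0]],[1,[0.5,-1,0],[0.2,0.5,0]],[1,[0.5,-1,0],[0.1,0.4,0]],[1,[0.5,-1,0],[0.1,0.4,0]],[1,[0.5,-0.9,0],[0,0,0]]]'

```text
time: 5.4
eef_pos: [0.494, -0.3085, 0.2049]
tcp_rot: [-0.396, -2.94, -0.038]
ft_force: [-1.0, 0.7, 0.3]
width: 0.094
finger_force: 0.0
```

Run:
```python
from fit import *
np.set_printoptions(precision=4,suppress=True)
im,d,p=shot("wrist","w1.png"); w=cloud(d,p).reshape(-1,3)
print(r.read_state()["joints"])
np.savez("w1.npz",w=w,im=im)
m=(w[:,0]>.43)&(w[:,0]<.57)&(w[:,1]>-.37)&(w[:,1]<-.24)&(w[:,2]>.008)&(w[:,2]<.1)
x=fit(w[m],"tub",R.from_euler('y',77,degrees=True),(.454,-.296,.026,-.27)); print(x)
dd=np.array([np.cos(.272),-np.sin(.272),0]); y=np.array([-dd[1],dd[0],0])
a=np.radians(10); z=-np.sin(a)*dd-np.cos(a)*np.array([0,0,1])
goal(z,y,[.4931,-.3073,.0218])
```

```text
[-0.5978  0.483   1.2804 -0.0549  1.545  -1.8938]
(array([ 0.4539, -0.2962,  0.0267, -0.2708]), np.float64(0.0008317494541976936), 1500)
shift/2cm [-0.075  0.158 -9.138] turn/.08 [-0.023 -0.006 -0.039] t 5.45 f [ 2.1 -3.6  0.7] w 0.0941
```

The wrist view agrees with the other two to within a millimetre, so I descend and grip.

Emit:
step_arm --targets '[[1,[-0.1,0.15,-1],[0,0,0]],[1,[0,0,-1],[0,0,0]],[1,[0,0,-1],[0,0,0]],[1,[0,0,-1],[0,0,0]],[1,[0,0,-1],[0,0,0]],[1,[0,0,-1],[0,0,0]],[1,[0,0,-1],[0,0,0]],[1,[0,0,-1],[0,0,0]],[1,[0,0,-0.6],[0,0,0]],[1,[0,0,-0.5],[0,0,0]]]'

```text
time: 6.45
eef_pos: [0.4915, -0.3045, 0.0228]
tcp_rot: [-0.396, -2.942, -0.038]
ft_force: [0.2, -0.0, 0.2]
width: 0.0939
finger_force: 0.0
```

Emit:
step_arm --targets '[[0.3,[0,0,0],[0,0,0]],[0,[0,0,0],[0,0,0]],[-0.2,[0,0,0],[0,0,0]],[-0.2,[0,0,0],[0,0,0]],[-0.2,[0,0,0],[0,0,0]],[-0.2,[0,0,0],[0,0,0]]]' --grip_force 30

```text
time: 7.05
eef_pos: [0.492, -0.3049, 0.0242]
tcp_rot: [-0.397, -2.943, -0.036]
ft_force: [1.0, -0.4, 6.3]
width: 0.0686
finger_force: 38.8
```

Emit:
step_arm --targets '[[-0.2,[0,0,0.5],[0,0,0]],[-0.2,[0,0,1],[0,0,0]],[-0.2,[0,0,1],[0,0,0]],[-0.2,[0,0,0.7],[-0.27,-0.95,0]],[-0.2,[0,0,0],[-0.27,-0.95,0]],[-0.2,[0,0,0],[-0.27,-0.95,0]],[-0.2,[0,0,0],[-0.27,-0.95,0]],[-0.2,[0,0,0],[-0.27,-0.95,0]],[-0.2,[0,0,0],[-0.27,-0.95,0]],[-0.2,[0,0,0],[-0.27,-0.95,0]],[-0.2,[0,0,0],[-0.27,-0.95,0]]]' --grip_force 40

```text
time: 8.15
eef_pos: [0.4912, -0.3045, 0.0879]
tcp_rot: [0.358, 2.661, -0.09]
ft_force: [0.1, -0.3, -2.7]
width: 0.0681
finger_force: 46.2
```

Emit:
step_arm --targets '[[-0.2,[0,0,0],[-0.27,-0.95,0]],[-0.2,[0,0,0],[-0.27,-0.95,0]],[-0.2,[0,0,0],[-0.27,-0.95,0]],[-0.2,[0,0,0],[-0.27,-0.95,0]],[-0.2,[0,0,0],[-0.27,-0.95,0]],[-0.2,[0,0,0],[-0.27,-0.95,0]],[-0.2,[0,0,0],[-0.27,-0.95,0]],[-0.2,[0,0,0],[-0.27,-0.95,0]],[-0.2,[0,0,0],[0,0,0]]]'

```text
time: 9.05
eef_pos: [0.5485, -0.2514, 0.1848]
tcp_rot: [0.418, 2.213, -0.267]
ft_force: [0.4, -0.2, -2.2]
width: 0.0684
finger_force: 45.7
```

Run:
```python
from fit import *
np.set_printoptions(precision=4,suppress=True)
s=r.read_state(); M=R.from_rotvec(s["tcp_rot"]).as_matrix(); print(s["joints"],s["eef_pos"],M,s["width"])
im,d,p=shot("scene","s2.png"); w=cloud(d,p).reshape(-1,3)
e=s["eef_pos"]
m=(abs(w[:,0]-e[0]-.0)<.06)&(abs(w[:,1]-e[1])<.036)&(w[:,2]>.008)&(w[:,2]<.145)
print(fit(w[m],"tub",R.identity(),(e[0]-.011,e[1]+.003,.047,-.272),free_tilt=True))
cv2.imwrite("pics/s2c.png",cv2.cvtColor(cv2.resize(im[180:420,60:380],None,fx=2,fy=2),cv2.COLOR_RGB2BGR))
```

```text
[-0.5212  0.1093  2.0732  0.8707  0.0894 -2.554 ] [ 0.5485 -0.2514  0.1848] [[-0.586   0.386   0.7125]
 [ 0.2052  0.9213 -0.3303]
 [-0.7839 -0.0474 -0.6191]] 0.06839831479645628
(array([ 0.5885, -0.2576,  0.066 , -0.3288,  0.1168, -0.0169]), np.float64(0.0009219031049015727), 85)
```

View pics/s2c.png

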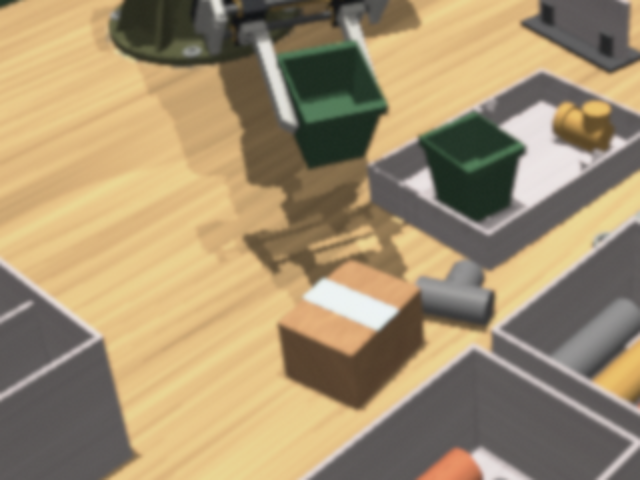

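The crop shows the tub held by its y sides, but tilted. The arm reached a wrist limit (j5≈0, j6 at -2.55), so this grasp can't bring the tub upright. I'll lay it back down with the tool in line with the arm and regrasp with the tool leaning back more.

```bash
cat >> h.py <<'E'
def plan_dir(az,a):
    d=np.array([np.cos(az),np.sin(az),0]); return d,np.sin(a)*d-np.cos(a)*np.array([0,0,1.]),np.array([-d[1],d[0],0])
E
python3 - <<'E'
from fit import *
np.set_printoptions(precision=4,suppress=True)
T0=R.from_rotvec([-.397,-2.943,-.036]); tubR=R.from_euler('z',-.271)*R.from_euler('y',77,degrees=True)
rel=T0.inv()*tubR; off=T0.inv().apply(np.array([.4539,-.2962,.0267])-[.492,-.3049,.0242])
np.savez("rel.npz",rel=rel.as_quat(),off=off)
s=r.read_state(); C=R.from_rotvec(s["tcp_rot"]); print("tub now",s["eef_pos"]+C.apply(off),(C*rel).as_matrix()[:,2])
az=np.arctan2(-.28,.51); d,z,y=plan_dir(az,-np.radians(10)); print(az)
goal(z,y,[.51,-.28,.0255])
d,z,y=plan_dir(az,np.radians(35)); goal(z,y,[.51,-.28,.15])
E
```

```text
tub now [ 0.5277 -0.2469  0.1509] [ 0.2631 -0.0632  0.9627]
-0.5020901990219941
shift/2cm [-1.906 -1.403 -7.922] turn/.08 [ 6.319 11.873 -1.51 ] t 9.1 f [-0.3  0.2 -2.3] w 0.0683
shift/2cm [-1.906 -1.403 -1.697] turn/.08 [ 2.102  3.002 -1.397] t 9.1 f [-0.3  0.2 -2.3] w 0.0683
```

Emit:
step_arm --targets '[[-0.2,[-0.2,-0.1,0],[0.53,0.98,-0.126]],[-0.2,[-0.2,-0.1,0],[0.53,0.98,-0.126]],[-0.2,[-0.2,-0.1,0],[0.53,0.98,-0.126]],[-0.2,[-0.2,-0.1,0],[0.53,0.98,-0.126]],[-0.2,[-0.2,-0.1,-0.3],[0.53,0.98,-0.126]],[-0.2,[-0.2,-0.1,-0.5],[0.53,0.98,-0.126]],[-0.2,[-0.2,-0.1,-0.5],[0.53,0.98,-0.126]],[-0.2,[-0.2,-0.2,-0.5],[0.53,0.98,-0.126]],[-0.2,[-0.1,-0.2,-0.5],[0.53,0.98,-0.126]],[-0.2,[-0.1,-0.1,-0.5],[0.53,0.98,-0.126]],[-0.2,[-0.1,-0.1,-0.6],[0.53,0.98,-0.126]],[-0.2,[0,-0.1,-0.6],[0.53,0.98,-0.126]]]'

```text
time: 10.3
eef_pos: [0.5176, -0.2742, 0.104]
tcp_rot: [-0.755, -2.981, -0.071]
ft_force: [-0.9, 0.5, -3.2]
width: 0.0681
finger_force: 46.0
```

Run:
```python
from h import *
np.set_printoptions(precision=4,suppress=True)
q=np.load("rel.npz"); rel=R.from_quat(q["rel"]); off=q["off"]
s=r.read_state(); C=R.from_rotvec(s["tcp_rot"]); print(s["joints"],"tub now",s["eef_pos"]+C.apply(off),(C*rel).as_matrix()[:,2])
d,z,y=plan_dir(-.502,-np.radians(10)); goal(z,y,[.51,-.28,.0255])
```

```text
[-0.5607  0.5194  1.4609  0.0252  1.2376 -1.6443] tub now [ 0.4824 -0.257   0.1026] [ 0.8271 -0.4622  0.3198]
shift/2cm [-0.38  -0.291 -3.924] turn/.08 [ 0.284  1.268 -0.04 ] t 10.3 f [-0.9  0.5 -3.2] w 0.0681
```

Emit:
step_arm --targets '[[-0.2,[-0.2,-0.15,-0.8],[0.15,0.6,0]],[-0.2,[-0.2,-0.15,-0.8],[0.13,0.65,0]],[-0.2,[0,0,-0.8],[0,0,0]],[-0.2,[0,0,-0.8],[0,0,0]],[-0.2,[0,0,-0.5],[0,0,0]],[-0.2,[0,0,-0.22],[0,0,0]],[-0.2,[0,0,0],[0,0,0]]]'

```text
time: 11.0
eef_pos: [0.5106, -0.2792, 0.0261]
tcp_rot: [-0.733, -2.888, -0.064]
ft_force: [-0.7, 0.4, -2.4]
width: 0.0684
finger_force: 46.0
```

Run:
```python
from h import *
np.set_printoptions(precision=4,suppress=True)
q=np.load("rel.npz"); rel=R.from_quat(q["rel"]); off=q["off"]
s=r.read_state(); C=R.from_rotvec(s["tcp_rot"]); o=s["eef_pos"]+C.apply(off); zt=(C*rel).as_matrix()[:,2]; print(s["joints"],"tub now",o,zt,s["ft_force"])
az=np.arctan2(zt[1],zt[0])
for b in (30,35):
    d,z,y=plan_dir(az,-np.radians(b)); g=o+.047*zt+[0,0,.003]; print(az,g); goal(z,y,g+.019*z)
```

```text
[-0.5592  0.6632  1.4402 -0.0093  1.2051 -1.6291] tub now [ 0.4755 -0.262   0.0284] [ 0.8538 -0.4665  0.231 ] [-0.7203  0.424  -2.3613]
-0.5000008160612629 [ 0.5156 -0.284   0.0422]
shift/2cm [-0.168 -0.012 -0.017] turn/.08 [ 2.112  3.923 -0.032] t 11.0 f [-0.7  0.4 -2.4] w 0.0684
-0.5000008160612629 [ 0.5156 -0.284   0.0422]
shift/2cm [-0.229  0.021  0.027] turn/.08 [ 2.633  4.881 -0.031] t 11.0 f [-0.7  0.4 -2.4] w 0.0684
```

Emit:
step_arm --targets '[[-0.2,[0,0,-0.06],[0,0,0]],[-0.2,[0,0,-0.05],[0,0,0]],[0.6,[0,0,0],[0,0,0]],[1,[0,0,0],[0,0,0]],[1,[0,0,0],[0,0,0]],[1,[-0.05,0,0],[0.5,0.98,0]],[1,[-0.05,0,0],[0.5,0.98,0]],[1,[-0.05,0,0.1],[0.5,0.98,0]],[1,[-0.05,0,0.05],[0.6,0.98,0]],[1,[0,0,0],[0.5,0.96,0]],[1,[0,0,0],[0,0,0]]]'

```text
time: 12.1
eef_pos: [0.5067, -0.2792, 0.0255]
tcp_rot: [-0.625, -2.462, -0.196]
ft_force: [-0.6, 0.0, -0.2]
width: 0.0943
finger_force: 0.0
```

Run:
```python
from fit import *
np.set_printoptions(precision=4,suppress=True)
im,d,p=shot("top","t3.png"); w=cloud(d,p).reshape(-1,3)
im2,d2,p2=shot("scene","s3.png"); w2=cloud(d2,p2).reshape(-1,3)
cv2.imwrite("pics/c3.png",cv2.cvtColor(np.hstack([cv2.resize(im2[210:400,100:300],(400,380)),cv2.resize(im[200:350,400:560],(400,375+5))]),cv2.COLOR_RGB2BGR))
s=r.read_state(); print(s["joints"],s["eef_pos"])
for x in (w2,):
    m=(x[:,0]>.43)&(x[:,0]<.575)&(x[:,1]>-.34)&(x[:,1]<-.2)&(x[:,2]>.008)&(x[:,2]<.088)
    print(fit(x[m],"tub",R.from_euler('y',77,degrees=True),(.4755,-.262,.026,-.5)))
```

```text
[-0.5515  0.9386  1.0608 -0.0333  1.7491 -1.6212] [ 0.5068 -0.2792  0.0265]
(array([ 0.4758, -0.2627,  0.0264, -0.4657]), np.float64(0.0016898797462567264), 645)
```

View pics/c3.png

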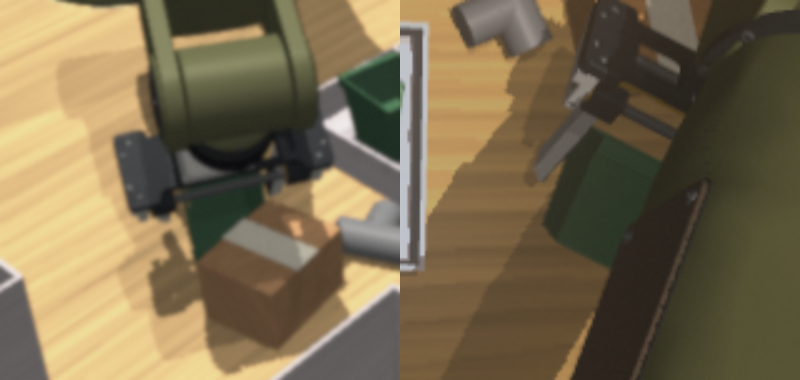

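Emit:
step_arm --targets '[[0.3,[0,0,0],[0,0,0]],[0,[0,0,0],[0,0,0]],[-0.2,[0,0,0],[0,0,0]],[-0.2,[0,0,0],[0,0,0]],[-0.2,[0,0,0],[0,0,0]],[-0.2,[0,0,0.6],[0,0,0]],[-0.2,[0,0,1],[0,0,0]],[-0.2,[0,0,1],[-0.46,-0.84,0]],[-0.2,[0,0,0.4],[-0.47,-0.86,0]],[-0.2,[0,0,0],[-0.47,-0.86,0]],[-0.2,[0,0,0],[-0.47,-0.86,0]],[-0.2,[0,0,0],[-0.47,-0.86,0]]]' --grip_force 40

```text
time: 13.4
eef_pos: [0.507, -0.2794, 0.089]
tcp_rot: [-0.722, -2.842, -0.073]
ft_force: [0.8, -1.2, -2.2]
width: 0.0722
finger_force: 40.0
```

Emit:
step_arm --targets '[[-0.2,[0,0,0],[-0.47,-0.86,0]],[-0.2,[0,0,0],[-0.47,-0.86,0]],[-0.2,[0,0,0],[-0.47,-0.86,0]],[-0.2,[0,0,0],[-0.47,-0.86,0]],[-0.2,[0,0,0],[-0.47,-0.86,0]],[-0.2,[0,0,0],[-0.47,-0.86,0]],[-0.2,[0,0,0],[-0.47,-0.86,0]],[-0.2,[0,0,0],[-0.47,-0.86,0]],[-0.2,[0,0,-0.3],[-0.47,-0.86,0]],[-0.2,[0,0,-0.3],[-0.47,-0.86,0]],[-0.2,[0,0,-0.3],[-0.47,-0.86,0]]]'

```text
time: 14.5
eef_pos: [0.5069, -0.2796, 0.0707]
tcp_rot: [0.619, 2.429, -0.215]
ft_force: [0.9, -0.1, -1.7]
width: 0.0725
finger_force: 40.0
```

Run:
```python
from fit import *
np.set_printoptions(precision=4,suppress=True)
T0=R.from_rotvec([-.625,-2.462,-.196]); tubR=R.from_euler('z',-.49)*R.from_euler('y',77,degrees=True)
rel=T0.inv()*tubR; off=T0.inv().apply(np.array([.4757,-.2624,.0264])-[.5068,-.2792,.0262])
s=r.read_state(); C=R.from_rotvec(s["tcp_rot"]); M=(C*rel).as_matrix(); o=s["eef_pos"]+C.apply(off)
print(s["joints"],s["eef_pos"],"tub",o,M[:,2],C.as_matrix()[:,2],"low",(o[2]+[.027*sx*M[2,0]+.027*sy*M[2,1] for sx in(1,-1) for sy in (1,-1)]))
im,d,p=shot("scene","s4.png"); w=cloud(d,p).reshape(-1,3)
m=(abs(w[:,0]-o[0])<.06)&(abs(w[:,1]-o[1])<.06)&(w[:,2]>.008)&(w[:,2]<.14)
cv2.imwrite("pics/c4.png",cv2.cvtColor(cv2.resize(im[210:400,100:300],(600,570)),cv2.COLOR_RGB2BGR))
```

```text
[-0.5908  0.2903  2.0515  0.3177  0.1615 -1.9595] [ 0.5069 -0.2796  0.0707] tub [ 0.4971 -0.2745  0.0371] [ 0.0781 -0.0298  0.9965] [ 0.5275 -0.2934 -0.7973] low [0.0346 0.0352 0.0391 0.0397]
```

View pics/c4.png

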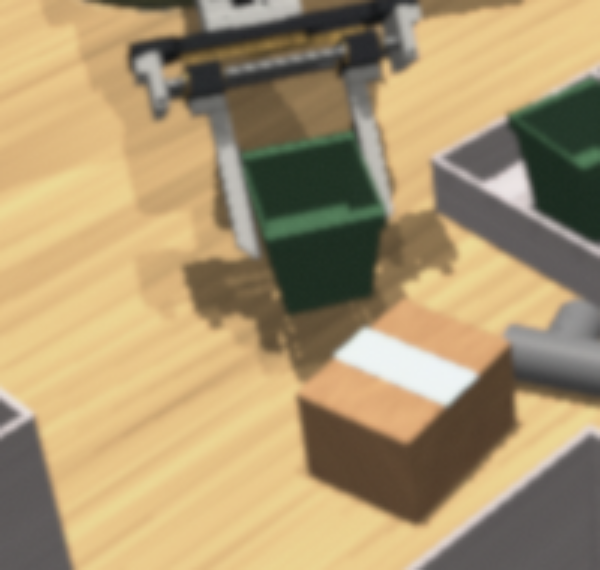

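Emit:
step_arm --targets '[[-0.2,[0,0,-0.5],[0,0,0]],[-0.2,[0,0,-0.5],[0,0,0]],[-0.2,[0,0,-0.3],[0,0,0]],[-0.2,[0,0,-0.2],[0,0,0]]]'

```text
time: 14.95
eef_pos: [0.5074, -0.2791, 0.0399]
tcp_rot: [0.619, 2.434, -0.21]
ft_force: [-0.6, 0.1, -2.6]
width: 0.0723
finger_force: 40.0
```

Emit:
step_arm --targets '[[-0.2,[0,0,-0.1],[0,0,0]],[-0.2,[0,0,-0.08],[0,0,0]]]'

```text
time: 15.15
eef_pos: [0.5076, -0.2794, 0.0367]
tcp_rot: [0.619, 2.432, -0.211]
ft_force: [-5.3, 3.3, 9.3]
width: 0.0722
finger_force: 40.0
```

Emit:
step_arm --targets '[[0.1,[0,0,0],[0,0,0]],[0.6,[0,0,0],[0,0,0]],[1,[0,0,0],[0,0,0]],[1,[0,0,0],[0,0,0]],[1,[-0.25,0.14,0.4],[0,0,0]],[1,[-0.5,0.28,0.8],[0,0,0]],[1,[-0.5,0.28,0.8],[0,0,0]],[1,[-0.5,0.28,0.8],[0,0,0]],[1,[-0.5,0.28,0.8],[0,0,0]],[1,[-0.5,0.28,0.8],[0,0,0]]]'

```text
time: 16.15
eef_pos: [0.4512, -0.2482, 0.1241]
tcp_rot: [0.62, 2.434, -0.212]
ft_force: [-0.0, 0.3, 0.9]
width: 0.0938
finger_force: 0.0
```

Run:
```python
from fit import *
np.set_printoptions(precision=4,suppress=True)
for c in ("scene","top"):
    im,d,p=shot(c,c+"5.png"); w=cloud(d,p).reshape(-1,3)
    m=(w[:,0]>.44)&(w[:,0]<.56)&(w[:,1]>-.34)&(w[:,1]<-.21)&(w[:,2]>.01)&(w[:,2]<.09)
    print(c,fit(w[m],"tub",R.identity(),(.497,-.2745,0,-.45),free_tilt=True))
s=r.read_state(); print(s["joints"],s["eef_pos"])
goal([0,0,-1],[np.cos(-.45),np.sin(-.45),0],[.497-.0385*.9,-.2745+.0385*.435,.2])
```

```text
scene (array([ 0.5004, -0.2762, -0.0006, -0.4991,  0.0043,  0.0082]), np.float64(0.0009115058065507313), 1500)
top (array([ 0.4994, -0.2745,  0.    , -0.501 ,  0.0102,  0.0004]), np.float64(0.0008256946780200991), 1500)
[-0.6052  0.0458  2.1755  0.2144  0.2826 -1.8633] [ 0.4518 -0.2485  0.1254]
shift/2cm [ 0.528 -0.461  3.732] turn/.08 [  8.481   2.655 -18.3  ] t 16.25 f [-0.1  0.1  0.7] w 0.0937
```

The tub is upright and released at (0.500,-0.275) with yaw -0.50. Next I go above its near lip with the tool pointing down.

Run:
```python
from fit import *
c,s=np.cos(-.5),np.sin(-.5)
goal([0,0,-1],[c,s,0],[.4998-.0385*c,-.2752-.0385*s,.2])
```

```text
shift/2cm [ 0.711 -0.411  3.732] turn/.08 [-2.458  8.599 18.876] t 16.25 f [-0.1  0.1  0.7] w 0.0937
```

```bash
sed -i 's/def goal(tcp_z,close,pos,s=None):/def goal(tcp_z,close,pos,s=None,ks=(1,-1)):/; s/for k in(1,-1):/for k in ks:/' h.py
python3 - <<'E'
from fit import *
c,s=np.cos(-.5),np.sin(-.5)
for k in (1,-1): goal([0,0,-1],[c,s,0],[.4998-.0385*c,-.2752-.0385*s,.2],ks=(k,))
E
```

```text
shift/2cm [ 0.711 -0.411  3.732] turn/.08 [  8.601   2.458 -18.897] t 16.25 f [-0.1  0.1  0.7] w 0.0937
shift/2cm [ 0.711 -0.411  3.732] turn/.08 [-2.458  8.599 18.876] t 16.25 f [-0.1  0.1  0.7] w 0.0937
```

Emit:
step_arm --targets '[[0,[0,0,1],[0.453,0.129,-0.995]],[0,[0,0,1],[0.453,0.129,-0.995]],[0,[0,0,1],[0.453,0.129,-0.995]],[0,[0.1,0,0.7],[0.453,0.129,-0.995]],[0,[0.1,-0.1,0],[0.453,0.129,-0.995]],[0,[0.1,-0.1,0],[0.453,0.129,-0.995]],[0,[0.1,-0.1,0],[0.453,0.129,-0.995]],[0,[0.1,-0.1,0],[0.453,0.129,-0.995]],[0,[0.1,0,0],[0.453,0.129,-0.995]],[0,[0.1,0,0],[0.453,0.129,-0.995]],[0,[0,0,0],[0.453,0.129,-0.995]],[0,[0,0,0],[0.453,0.129,-0.995]]]'

```text
time: 17.45
eef_pos: [0.4666, -0.256, 0.1937]
tcp_rot: [1.971, 2.11, -0.091]
ft_force: [-0.7, 0.7, -0.4]
width: 0.0469
finger_force: 0.0
```

Emit:
step_arm --targets '[[0,[0,0,0],[0.453,0.129,-0.995]],[0,[0,0,0],[0.453,0.129,-0.995]],[0,[0,0,0],[0.453,0.129,-0.995]],[0,[0,0,0],[0.453,0.129,-0.995]],[0,[0,0,0],[0.453,0.129,-0.995]],[0,[0,0,0],[0.453,0.129,-0.995]],[0,[0,0,0],[0.453,0.129,-0.995]]]'

```text
time: 18.15
eef_pos: [0.4666, -0.2561, 0.1936]
tcp_rot: [2.695, 1.611, 0.006]
ft_force: [-0.5, 0.7, -0.1]
width: 0.047
finger_force: 0.0
```

Run:
```python
from fit import *
np.set_printoptions(precision=4,suppress=True)
im,d,p=shot("wrist","w6.png"); w=cloud(d,p).reshape(-1,3)
m=(w[:,0]>.44)&(w[:,0]<.57)&(w[:,1]>-.34)&(w[:,1]<-.21)&(w[:,2]>.01)&(w[:,2]<.09)
x=fit(w[m],"tub",R.identity(),(.4998,-.2752,0,-.5)); print(x)
x=x[0]; c,s=np.cos(x[3]),np.sin(x[3]); print(r.read_state()["joints"])
goal([0,0,-1],[c,s,0],[x[0]-.0385*c,x[1]-.0385*s,.08-.006-.017])
```

```text
(array([ 0.4992, -0.2753,  0.0001, -0.4938]), np.float64(0.000685134155921394), 1500)
[-0.5734  0.2695  1.5883  0.0041  1.2819 -0.0761]
shift/2cm [-0.063 -0.027 -6.826] turn/.08 [-0.029  0.046  0.059] t 18.2 f [ 0.3 -0.4 -0.3] w 0.0474
```

Emit:
step_arm --targets '[[0,[-0.06,-0.03,-1],[0,0,0.06]],[0,[0,0,-1],[0,0,0]],[0,[0,0,-1],[0,0,0]],[0,[0,0,-1],[0,0,0]],[0,[0,0,-1],[0,0,0]],[0,[0,0,-1],[0,0,0]],[0,[0,0,-0.8],[0,0,0]],[-0.5,[0,0,0],[0,0,0]],[-0.8,[0,0,0],[0,0,0]],[-1,[0,0,0],[0,0,0]],[-1,[0,0,0],[0,0,0]]]' --grip_force 40

```text
time: 19.3
eef_pos: [0.4652, -0.2569, 0.0596]
tcp_rot: [2.685, 1.619, 0.006]
ft_force: [0.1, 0.3, 0.5]
width: 0.0181
finger_force: 0.0
```

Run:
```python
from fit import *
s=r.read_state(); M=R.from_rotvec(s["tcp_rot"]).as_matrix()
print(s["eef_pos"],s["width"],s["finger_force"],s["ft_force"],M[:,1],np.arctan2(M[1,1],M[0,1]))
```

```text
[ 0.46519862 -0.25692824  0.05962084] 0.01806558227625686 0.0 [0.07430237 0.25398916 0.46622807] [ 0.88441064 -0.46665501  0.00713615] -0.48551837514415885
```

Emit:
step_arm --targets '[[-1,[0,0,0],[0,0,0]],[-1,[0,0,0],[0,0,0]],[-1,[0,0,0.3],[0,0,0]],[-1,[0,0,1],[0,0,0]],[-1,[0,0,1],[0,0,0]],[-1,[0,0,1],[0,0,0]],[-1,[0,0,1],[0,0,0]],[-1,[0,0,1],[0,0,0]],[-1,[0.2,0.6,1],[0,0,0.2]]]'

```text
time: 20.2
eef_pos: [0.4681, -0.245, 0.1856]
tcp_rot: [2.675, 1.64, 0.004]
ft_force: [0.4, -0.5, -2.6]
width: 0.0085
finger_force: 40.0
```

Run:
```python
from fit import *
s=r.read_state(); M=R.from_rotvec(s["tcp_rot"]).as_matrix(); a=np.arctan2(M[1,1],M[0,1])
print(s["eef_pos"],s["width"],s["finger_force"],s["ft_force"],M[:,1],a)
c,sn=np.cos(-.179),np.sin(-.179)
goal([0,0,-1],[c,sn,0],[.5573-.0385*c,-.086-.0385*sn,.0976])
```

```text
[ 0.46805619 -0.24502232  0.18561585] 0.008492404922340472 39.96263865265064 [ 0.41550696 -0.47861985 -2.63039975] [ 0.89114103 -0.45370533  0.00437601] -0.47092374083296
shift/2cm [ 2.568  8.294 -4.401] turn/.08 [0.014 0.053 3.649] t 20.2 f [ 0.4 -0.5 -2.6] w 0.0085
```

Emit:
step_arm --targets '[[-1,[0.28,0.92,0],[0,0,0.4]],[-1,[0.28,0.92,0],[0,0,0.4]],[-1,[0.28,0.92,0],[0,0,0.4]],[-1,[0.28,0.92,0],[0,0,0.4]],[-1,[0.28,0.92,0],[0,0,0.4]],[-1,[0.28,0.92,0],[0,0,0.4]],[-1,[0.28,0.92,0],[0,0,0.4]],[-1,[0.28,0.92,0],[0,0,0.4]],[-1,[0.28,0.92,0],[0,0.05,0.45]],[-1,[0,0,0],[0,0,0]]]'

```text
time: 21.2
eef_pos: [0.5191, -0.0774, 0.1848]
tcp_rot: [2.407, 2.019, 0.0]
ft_force: [-0.3, 0.2, -1.1]
width: 0.0087
finger_force: 40.0
```

Run:
```python
from fit import *
np.set_printoptions(precision=4,suppress=True)
s=r.read_state(); M=R.from_rotvec(s["tcp_rot"]).as_matrix(); a=np.arctan2(M[1,1],M[0,1]); c,sn=np.cos(a),np.sin(a)
e=s["eef_pos"]; x0=(e[0]+.0385*c,e[1]+.0385*sn,e[2]-.06,a); print("expect",x0,s["width"],M[2])
P=[]
for cam in ("scene","top","wrist"):
    im,d,p=shot(cam,cam+"7.png"); w=cloud(d,p).reshape(-1,3)
    q=(w-[x0[0],x0[1],0]); l=q@np.column_stack([[c,sn,0],[-sn,c,0],[0,0,1]])
    m=(abs(l[:,0])<.05)&(abs(l[:,1])<.045)&(w[:,2]>.1)&(w[:,2]<.212)
    m&=~((abs(l[:,1])<.014)&(l[:,0]<-.01))
    print(cam,fit(w[m],"tub",R.identity(),x0,free_tilt=True))
    m=(abs(w[:,0]-.557)<.055)&(abs(w[:,1]+.086)<.055)&(w[:,2]>.012)&(w[:,2]<.09)
    if cam!="wrist": print("  stand",fit(w[m],"tub",R.identity(),(.5573,-.086,.004,-.179)))
```

```text
expect (np.float64(0.5570299736269727), np.float64(-0.08412310502231957), np.float64(0.12476232401136275), np.float64(-0.1749912459078021)) 0.008748479769721136 [-0.0001  0.0005 -1.    ]
scene (array([ 0.5495, -0.0833,  0.1203, -0.1728,  0.0285,  0.1187]), np.float64(0.0009013581239478824), 1500)
  stand (array([ 0.5577, -0.0864,  0.0035, -0.1782]), np.float64(0.000908697315597889), 1500)
top (array([ 0.5583, -0.0832,  0.1253, -0.1471,  0.0281, -0.0069]), np.float64(0.0006248386226584202), 60)
  stand (array([ 0.5573, -0.086 ,  0.004 , -0.179 ]), np.float64(nan), 0)
wrist (array([ 0.5477, -0.083 ,  0.121 , -0.1713,  0.0147,  0.116 ]), np.float64(0.0007007975235033366), 1500)
  return _methods._mean(a, axis=axis, dtype=dtype,
  ret = ret.dtype.type(ret / rcount)
```

The held tub sags about 6.7° in the grip, so I level it with a tool tilt, correct x and y, and then lower it.

Emit:
step_arm --targets '[[-1,[0.04,-0.05,0],[-0.13,-0.73,0]],[-1,[0.04,-0.05,0],[-0.14,-0.73,0]],[-1,[0,0,-0.8],[0,0,0]],[-1,[0,0,-0.8],[0,0,0]],[-1,[0,0,0],[0,0,0]]]' --grip_force 60

```text
time: 21.85
eef_pos: [0.5195, -0.0816, 0.1511]
tcp_rot: [2.34, 1.954, 0.113]
ft_force: [0.2, 0.7, -2.8]
width: 0.0084
finger_force: 60.0
```

Run:
```python
from fit import *
np.set_printoptions(precision=4,suppress=True)
s=r.read_state(); print(s["eef_pos"],s["ft_force"],s["width"])
x0=(.5576,-.0863,.092,-.175); c,sn=np.cos(x0[3]),np.sin(x0[3])
for cam in ("scene","wrist"):
    im,d,p=shot(cam,cam+"8.png"); w=cloud(d,p).reshape(-1,3)
    q=(w-[x0[0],x0[1],0]); l=q@np.column_stack([[c,sn,0],[-sn,c,0],[0,0,1]])
    m=(abs(l[:,0])<.05)&(abs(l[:,1])<.045)&(w[:,2]>.1)&(w[:,2]<.182)
    m&=~((abs(l[:,1])<.014)&(l[:,0]<-.01))
    print(cam,fit(w[m],"tub",R.identity(),x0,free_tilt=True))
    m=(abs(w[:,0]-.557)<.055)&(abs(w[:,1]+.086)<.055)&(w[:,2]>.012)&(w[:,2]<.087)
    print("  stand",fit(w[m],"tub",R.identity(),(.5573,-.086,.004,-.179)))
```

```text
[ 0.5195 -0.0816  0.1511] [ 0.1838  0.7453 -2.7938] 0.008419337375602475
scene (array([ 0.557 , -0.0885,  0.091 , -0.1802,  0.0173,  0.0023]), np.float64(0.0009196716599429406), 1500)
  stand (array([ 0.5576, -0.0864,  0.0034, -0.1811]), np.float64(0.0009367309197774144), 1460)
wrist (array([ 0.5562, -0.0868,  0.0925, -0.1779, -0.0058,  0.0003]), np.float64(0.0006786384501496548), 1500)
  stand (array([ 0.5558, -0.0853,  0.004 , -0.1825]), np.float64(0.0007041941040019358), 1500)
```

Emit:
step_arm --targets '[[-1,[0,0.09,-0.2],[0,0,0]],[-1,[0,0,-0.5],[0,0,0]],[-1,[0,0,-0.5],[0,0,0]],[-1,[0,0,-0.5],[0,0,0]],[-1,[0,0,-0.4],[0,0,0]]]'

```text
time: 22.45
eef_pos: [0.5205, -0.0792, 0.1096]
tcp_rot: [2.337, 1.955, 0.116]
ft_force: [0.4, 0.3, -2.6]
width: 0.0082
finger_force: 60.0
```

Emit:
step_arm --targets '[[-1,[0,0,-0.2],[0,0,0]],[-1,[0,0,-0.15],[0,0,0]],[-1,[0,0,-0.1],[0,0,0]]]'

```text
time: 22.75
eef_pos: [0.5209, -0.0793, 0.1017]
tcp_rot: [2.337, 1.954, 0.117]
ft_force: [0.5, -0.4, -1.7]
width: 0.0086
finger_force: 60.0
```

Emit:
step_arm --targets '[[-1,[0,0,-0.1],[0,0,0]],[-1,[0,0,-0.08],[0,0,0]],[-1,[0,0,0],[0,0,0]]]'

```text
time: 23.05
eef_pos: [0.5208, -0.0793, 0.0982]
tcp_rot: [2.337, 1.954, 0.117]
ft_force: [-0.3, 0.4, -2.1]
width: 0.0084
finger_force: 60.0
```

Emit:
step_arm --targets '[[-1,[0,0,-0.05],[0,0,0]],[-1,[0,0,-0.05],[0,0,0]],[-1,[0,0,0],[0,0,0]]]'

```text
time: 23.35
eef_pos: [0.5213, -0.0794, 0.098]
tcp_rot: [2.335, 1.953, 0.119]
ft_force: [-8.2, 1.6, 16.4]
width: 0.0081
finger_force: 60.0
```

Emit:
step_arm --targets '[[-0.6,[0,0,0],[0,0,0]],[-0.3,[0,0,0],[0,0,0]],[-0.1,[0,0,0],[0,0,0]],[0,[0,0,0],[0,0,0]],[0,[0,0,0.5],[0,0,0]],[0,[0,0,1],[0,0,0]],[0,[0,0,1],[0.14,0.73,0]],[0,[0,0,1],[0.13,0.73,0]],[0,[-0.5,0.5,1],[0,0,0]],[0,[-0.5,0.5,1],[0,0,0]]]'

```text
time: 24.35
eef_pos: [0.5006, -0.0592, 0.2075]
tcp_rot: [2.409, 2.014, 0.001]
ft_force: [0.4, -0.2, -0.0]
width: 0.0469
finger_force: 0.0
```

Run:
```python
from fit import *
np.set_printoptions(precision=4,suppress=True)
s=r.read_state(); print(s["eef_pos"],s["ft_force"],s["width"])
W=[]
for cam in ("scene","wrist","top"):
    im,d,p=shot(cam,cam+"9.png"); w=cloud(d,p).reshape(-1,3); W.append(w)
    m=(abs(w[:,0]-.557)<.055)&(abs(w[:,1]+.086)<.055)&(w[:,2]>.088)&(w[:,2]<.135)
    print(cam,fit(w[m],"tub",R.identity(),(.5573,-.086,.038,-.179),free_tilt=True))
    m=(abs(w[:,0]-.557)<.055)&(abs(w[:,1]+.086)<.055)&(w[:,2]>.012)&(w[:,2]<.087)
    if m.sum()>100: print("  stand",fit(w[m],"tub",R.identity(),(.5573,-.086,.004,-.179)))
    for k,mm in (("elbow",None),("tray_slot",0)):
        print(k,[(q["uv"],round(q["conf"],2)) for q in r.tip_of(cam,k)[:1]])
np.savez("w9.npz",*W)
im=cv2.imread("pics/scene9.png"); cv2.imwrite("pics/c9.png",cv2.resize(im[200:330,220:420],(800,520)))
```

```text
[ 0.5006 -0.0592  0.2075] [ 0.4175 -0.1917 -0.0326] 0.04687716362876527
scene (array([ 0.5589, -0.0876,  0.0374, -0.1752, -0.0034,  0.0007]), np.float64(0.0008875510205154981), 1195)
  stand (array([ 0.5585, -0.087 ,  0.0061, -0.1869]), np.float64(0.0010575179391271268), 1446)
elbow [([353.0, 250.9], 0.61)]
tray_slot [([329.8, 259.4], 0.81)]
wrist (array([ 0.557 , -0.0858,  0.0381, -0.176 ,  0.0018, -0.0006]), np.float64(0.0006400159916101338), 1500)
  stand (array([ 0.5543, -0.0826,  0.0378, -0.1923]), np.float64(0.0009369650590058017), 1500)
elbow [([381.5, 38.0], 0.62)]
tray_slot [([368.2, 116.0], 0.72)]
top (array([ 0.5574, -0.0857,  0.038 , -0.1738,  0.002 , -0.0028]), np.float64(0.00044773819316311207), 23)
  stand (array([ 0.5373, -0.0768,  0.0033, -0.1337]), np.float64(0.0011330043205439286), 273)
elbow [([283.8, 245.4], 0.91)]
tray_slot [([319.9, 255.5], 0.56)]
```

View pics/c9.png

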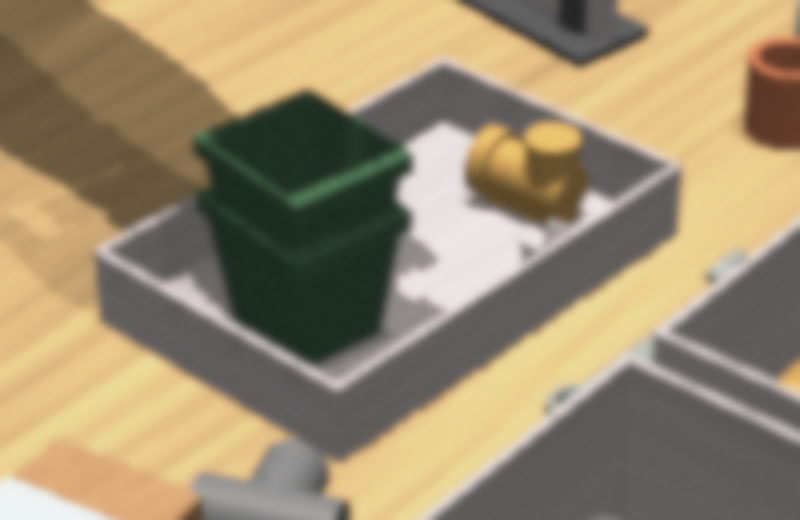

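The stack is nested: the upper tub's origin is at z = 0.038 and level. I move over the divider while turning the tool.

Emit:
step_arm --targets '[[0,[-0.19,0.8,0.2],[0,0,1]],[0,[-0.19,0.8,0.2],[0,0,1]],[0,[-0.19,0.8,0.2],[0,0,1]],[0,[-0.19,0.8,0],[0,0,1]],[0,[-0.19,0.8,0],[0,0,1]],[0,[-0.19,0.8,0],[0,0,1]],[0,[-0.19,0.8,0],[0,0,1]],[0,[-0.19,0.8,0],[0,0,1]],[0,[-0.19,0.8,0],[0,0,1]],[0,[-0.19,0.8,0],[0,0,1]],[0,[-0.19,0.8,0],[0,0,1]],[0,[-0.19,0.8,0],[0,0,1]]]'

```text
time: 26.0
eef_pos: [0.455, 0.1332, 0.2178]
tcp_rot: [1.202, 2.902, 0.002]
ft_force: [0.9, 0.8, -0.1]
width: 0.0471
finger_force: 0.0
```

Run:
```python
from fit import *
np.set_printoptions(precision=4,suppress=True)
im,d,p=shot("wrist","w10.png"); np.savez("w10.npz",cloud(d,p))
ws=r.tip_of("wrist","tray_slot"); R_=[]
if ws: R_.append(ray(ws[0]["uv"],p)); print(ws[0]["conf"],ws[0]["uv"])
for cam,uv in (("scene",[329.8,259.4]),("top",[319.9,255.5])): R_.append(ray(uv,r.camera_params(cam)))
print("slot tri",tri(R_),tri(R_[-2:]))
from itertools import chain
T={"top0":np.load("top0.npz")["w"].reshape(-1,3),"scene0":np.load("scene0.npz")["w"].reshape(-1,3),"w10":np.load("w10.npz")["arr_0"].reshape(-1,3)}
def rim(v):
    c,s=np.cos(v[2]),np.sin(v[2]); return lambda q:(q[:,:2]-v[:2])@np.array([[c,-s],[s,c]])
for k,w in list(T.items())+[("all",np.vstack(list(T.values())))]:
    v=np.array([.5575,-.0155,-.043])
    for it in range(5):
        q=w[(abs(w[:,2]-.0445)<.0035)]; l=rim(v)(q); g=np.maximum(abs(l[:,0])-.085,abs(l[:,1])-.132); q=q[(abs(g)<(.008 if it<2 else .005))]
        f=lambda u:(lambda l:np.maximum(abs(l[:,0])-.085,abs(l[:,1])-.132))(rim(u)(q))
        v=least_squares(f,v,loss='soft_l1',f_scale=.002).x
    c,s=np.cos(v[2]),np.sin(v[2]); print(k,"tray",v,len(q),np.median(abs(f(v))),"slot",v[0]-.03*s,v[1]+.03*c)
    q=w[(w[:,2]>.082)&(w[:,2]<.094)&(w[:,0]>.32)&(w[:,0]<.53)&(w[:,1]>.23)&(w[:,1]<.3)]
    if len(q)>20:
        vx,vy,x0,y0=cv2.fitLine(q[:,:2].astype(np.float32),cv2.DIST_HUBER,0,.001,.001).ravel(); a=np.arctan(vy/vx); t=(q[:,:2]-[x0,y0])@[np.cos(a),np.sin(a)]; mid=(np.percentile(t,1)+np.percentile(t,99))/2
        print("  divider yaw",a,"mid",x0+mid*np.cos(a),y0+mid*np.sin(a),"len",np.ptp(np.percentile(t,[1,99])),"z",np.median(q[:,2]),len(q))
s=r.read_state(); print(s["joints"],s["eef_pos"])
```

```text
0.87 [312.0, 342.8]
slot tri [0.5586 0.0143 0.0068] [0.56   0.0139 0.0085]
top0 tray [ 0.5573 -0.0152 -0.0475] 1217 0.0011192071862498876 slot 0.5587005828388285 0.014734142022703605
  divider yaw -0.16686079 mid 0.425508468066883 0.2657030238630644 len 0.15638975953476042 z 0.08744785464171738 547
scene0 tray [ 0.5586 -0.0169 -0.0481] 695 0.0014194452304158306 slot 0.5600713858310358 0.013072263937400394
  divider yaw -0.16732514 mid 0.42799895799294746 0.26333436490572576 len 0.1585640720554159 z 0.08600275975730969 177
w10 tray [ 0.5555 -0.0147 -0.0478] 1324 0.001184956253391184 slot 0.5569115906801485 0.015306360734738171
  divider yaw -0.16310927 mid 0.4357851643676529 0.2639622118180401 len 0.1326445990373513 z 0.08790308501318363 2574
all tray [ 0.5567 -0.0153 -0.0458] 3218 0.0013480073427416736 slot 0.5580442720468051 0.014679159361059924
  divider yaw -0.16381991 mid 0.42774614263124106 0.26521461149157627 len 0.1500375636820699 z 0.08781374355761631 3298
[ 0.2082  0.1188  1.7105  0.0008  1.3114 -0.5772] [0.4549 0.1337 0.2179]
```

View pics/w10.png

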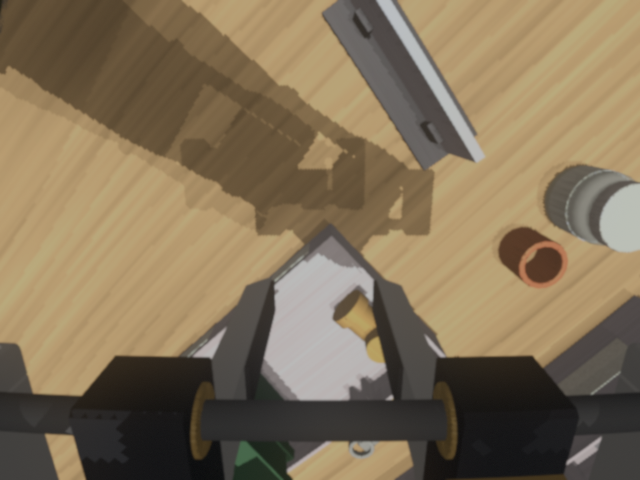

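The wrist picture shows the divider at (430,70) standing in its rack, clear of the jar (600,200), and the elbow at (360,330). I go over the divider's middle.

Run:
```python
from fit import *
goal([0,0,-1],[np.sin(.166),np.cos(.166),0],[.426,.265,.055],ks=(1,))
```

```text
shift/2cm [-1.445  6.564 -8.143] turn/.08 [-1.500e-02  6.000e-03  7.745e+00] t 26.1 f [ 0.8 -0.2  0.7] w 0.0469
```

Emit:
step_arm --targets '[[0,[-0.18,0.82,0],[0,0,0.97]],[0,[-0.18,0.82,0],[0,0,0.97]],[0,[-0.18,0.82,0],[0,0,0.97]],[0,[-0.18,0.82,0],[0,0,0.97]],[0,[-0.18,0.82,0],[0,0,0.97]],[0,[-0.18,0.82,-0.5],[0,0,0.97]],[0,[-0.18,0.82,-1],[0,0,0.97]],[0,[-0.18,0.82,-1],[0,0,0.96]],[0,[0,0,-1],[0,0,0]]]'

```text
time: 27.0
eef_pos: [0.4263, 0.2646, 0.1472]
tcp_rot: [0.262, 3.13, 0.003]
ft_force: [-0.4, -0.0, 0.1]
width: 0.0468
finger_force: 0.0
```

```bash
cat > div.py <<'E'
from fit import *
def divtop(w,zt,x,y,ax):
    q=w[(abs(w[:,2]-zt)<.006)]; u=np.array([np.cos(ax),np.sin(ax)]); n=np.array([-u[1],u[0]]); l=q[:,:2]-[x,y]
    q=q[(abs(l@u)<.1)&(abs(l@n)<.015)]
    vx,vy,x0,y0=cv2.fitLine(q[:,:2].astype(np.float32),cv2.DIST_HUBER,0,.001,.001).ravel(); a=np.arctan2(vy,vx)
    if np.cos(a-ax)<0: a+=np.pi
    t=(q[:,:2]-[x0,y0])@[np.cos(a),np.sin(a)]; lo,hi=np.percentile(t,[.5,99.5]); e=lambda t:np.round([x0+t*np.cos(a),y0+t*np.sin(a)],4)
    print("div yaw",round(float((a+np.pi)%(2*np.pi)-np.pi),4),"mid",e((lo+hi)/2),"ends",e(lo),e(hi),"len",round(hi-lo,4),"z",np.median(q[:,2]).round(4),len(q))
E
python3 - <<'E'
from div import *
for cam in ("wrist","top","scene"):
    im,d,p=shot(cam,cam+"11.png"); w=cloud(d,p).reshape(-1,3)
    print(cam); 
    try: divtop(w,.088,.426,.265,-.166)
    except Exception as e: print(e)
goal([0,0,-1],[np.sin(.166),np.cos(.166),0],[.426,.265,.055],ks=(1,))
E
```

```text
wrist
div yaw -0.1655 mid [0.4242 0.2668] ends [0.3462 0.2798] [0.5022 0.2538] len 0.1582 z 0.088 3176
top
div yaw -0.1556 mid [0.4637 0.2592] ends [0.4242 0.2654] [0.5032 0.253 ] len 0.08 z 0.0875 271
scene
div yaw -0.1662 mid [0.4262 0.2643] ends [0.3469 0.2776] [0.5056 0.251 ] len 0.1609 z 0.0858 175
shift/2cm [-0.013  0.091 -4.624] turn/.08 [-0.006 -0.018  0.06 ] t 27.15 f [-0.4  0.3 -0. ] w 0.0465
```

Emit:
step_arm --targets '[[0,[-0.05,0.05,-1],[0,0,0.06]],[0,[0,0,-1],[0,0,0]],[0,[0,0,-1],[0,0,0]],[0,[0,0,-1],[0,0,0]],[0,[0,0,-0.6],[0,0,0]],[-0.4,[0,0,0],[0,0,0]],[-0.8,[0,0,0],[0,0,0]],[-1,[0,0,0],[0,0,0]],[-1,[0,0,0],[0,0,0]],[-1,[0,0,0],[0,0,0]],[-1,[0,0,0],[0,0,0]]]' --grip_force 45

```text
time: 28.25
eef_pos: [0.4256, 0.2652, 0.0567]
tcp_rot: [0.257, 3.13, 0.004]
ft_force: [-0.3, 0.9, 2.9]
width: 0.0075
finger_force: 45.0
```

Emit:
step_arm --targets '[[-1,[0,0,0],[0,0,0]],[-1,[0,0,0.3],[0,0,0]],[-1,[0,0,0.8],[0,0,0]],[-1,[0,0,1],[0,0,0]],[-1,[0,0,1],[0,0,0]],[-1,[0,0,1],[0,0,0]]]'

```text
time: 28.85
eef_pos: [0.425, 0.2646, 0.1388]
tcp_rot: [-0.257, -3.131, -0.001]
ft_force: [-0.1, -0.5, -2.9]
width: 0.0082
finger_force: 45.0
```

Run:
```python
from div import *
s=r.read_state(); print(s["width"],s["finger_force"],s["eef_pos"])
goal([0,0,-1],[np.sin(.0475),np.cos(.0475),0],[.5585,.0145,.1355],ks=(1,))
```

```text
0.00822498701346324 44.99886453151703 [0.42498392 0.26460627 0.13876887]
shift/2cm [  6.676 -12.505  -0.163] turn/.08 [-0.01  -0.005  1.453] t 28.85 f [-0.1 -0.5 -2.9] w 0.0082
```

Emit:
step_arm --targets '[[-1,[0.51,-0.96,0],[0,0,0.11]],[-1,[0.51,-0.96,0],[0,0,0.11]],[-1,[0.51,-0.96,0],[0,0,0.11]],[-1,[0.51,-0.96,0],[0,0,0.11]],[-1,[0.51,-0.96,0],[0,0,0.11]],[-1,[0.51,-0.96,0],[0,0,0.11]],[-1,[0.51,-0.96,0],[0,0,0.11]],[-1,[0.51,-0.96,0],[0,0,0.11]],[-1,[0.51,-0.96,0],[0,0,0.11]],[-1,[0.51,-0.96,0],[0,0,0.11]],[-1,[0.51,-0.96,0],[0,0,0.11]],[-1,[0.51,-0.96,0],[0,0,0.12]]]'

```text
time: 30.05
eef_pos: [0.5477, 0.0336, 0.1379]
tcp_rot: [-0.09, -3.139, -0.002]
ft_force: [-0.4, -0.1, -2.1]
width: 0.0073
finger_force: 45.0
```

Emit:
step_arm --targets '[[-1,[0.54,-0.98,-0.3],[0,0,0.12]],[-1,[0,0,0],[0,0,0]]]'

```text
time: 30.25
eef_pos: [0.5586, 0.013, 0.1311]
tcp_rot: [-0.078, -3.139, -0.002]
ft_force: [0.3, -0.1, -2.5]
width: 0.0081
finger_force: 45.0
```

Run:
```python
from div import *
s=r.read_state(); M=R.from_rotvec(s["tcp_rot"]).as_matrix(); print(s["eef_pos"],np.pi/2-np.arctan2(M[1,1],M[0,1]),M[2])
zt=s["eef_pos"][2]+.0325
for cam in ("wrist","top","scene"):
    im,d,p=shot(cam,cam+"12.png"); w=cloud(d,p).reshape(-1,3); print(cam)
    try: divtop(w,zt,.5585,.0145,-.0475)
    except Exception as e: print(e)
    q=w[(w[:,2]>.062)&(w[:,2]<zt+.006)&(abs(w[:,0]-.5585)<.095)&(abs(w[:,1]-.0145)<.02)]
    e=s["eef_pos"]; q=q[(abs(q[:,0]-e[0])>.025)]
    if len(q)>50: print("fit",fit(q,"divider",R.identity(),(.5585,.0145,zt-.08,-.0475),free_tilt=True))
    t=r.tip_of(cam,"tray_slot"); print([(x["uv"],x["conf"]) for x in t[:1]])
    v=np.array([.5571,-.0154,-.0475])
    def rim(u,q):
        c,s=np.cos(u[2]),np.sin(u[2]); l=(q[:,:2]-u[:2])@np.array([[c,-s],[s,c]]); return np.maximum(abs(l[:,0])-.085,abs(l[:,1])-.132)
    for it in range(4):
        q=w[abs(w[:,2]-.0445)<.0035]; q=q[abs(rim(v,q))<.005]; v=least_squares(lambda u:rim(u,q),v,loss='soft_l1',f_scale=.002).x
    c,sn=np.cos(v[2]),np.sin(v[2]); print("tray",v,len(q),"slot",v[0]-.03*sn,v[1]+.03*c)
    # guides: points above the wall top near the slot's ends
    q=w[(w[:,2]>.0465)&(w[:,2]<.056)]; l=(q[:,:2]-v[:2])@np.array([[c,-sn],[sn,c]]); m=(abs(abs(l[:,0])-.077)<.014)&(abs(l[:,1]-.03)<.02); g=l[m]
    for sx in(-1,1):
        h=g[g[:,0]*sx>0]; 
        if len(h)>5: print("guide",sx,len(h),np.percentile(h,[5,50,95],axis=0).round(4).tolist())
```

```text
[0.55864264 0.01296941 0.13113266] 0.04960125135405158 [ 0.0016294   0.00125655 -0.99999788]
wrist
div yaw -0.0479 mid [0.5566 0.013 ] ends [0.4778 0.0167] [0.6354 0.0092] len 0.1578 z 0.1625 7086
fit (array([ 0.55813761,  0.00963655,  0.08251827, -0.0468059 , -0.04187144,
        0.0049944 ]), np.float64(0.0011040568272944365), 1500)
[([327.1, 225.8], 0.65)]
tray [ 0.5558885  -0.01567034 -0.04758173] 6576 slot 0.5573154183576134 0.014295704880419792
guide -1 279 [[-0.0825, 0.0166], [-0.0765, 0.0209], [-0.0715, 0.0435]]
top
div yaw -0.0615 mid [0.5034 0.0172] ends [0.4839 0.0184] [0.5228 0.016 ] len 0.039 z 0.1632 144
fit (array([ 5.58500515e-01,  1.48533156e-02,  8.34978927e-02, -4.88747618e-02,
        3.81091338e-04, -1.30049494e-04]), np.float64(0.0013798360079786721), 186)
[]
tray [ 0.55774534 -0.0152768  -0.05190652] 467 slot 0.5593018353093232 0.014682799401247327
guide -1 23 [[-0.0819, 0.0162], [-0.0769, 0.0403], [-0.0718, 0.0425]]
scene
div yaw -0.0438 mid [0.5593 0.0129] ends [0.4799 0.0164] [0.6388 0.0095] len 0.159 z 0.1619 278
fit (array([ 0.55768634,  0.01512734,  0.08297176, -0.04898959,  0.00278612,
        0.00194428]), np.float64(0.001622740050091321), 1500)
[([328.3, 260.4], 0.88)]
tray [ 0.55876315 -0.0169715  -0.04751738] 558 slot 0.5601881350056876 0.012994636437243145
guide 1 12 [[0.0724, 0.0141], [0.0752, 0.0294], [0.0847, 0.0426]]
```

Emit:
step_arm --targets '[[-1,[0.04,0.05,-0.6],[0,0,0]],[-1,[0,0,-0.8],[0,0,0]],[-1,[0,0,-0.4],[0,0,0]],[-1,[0,0,-0.2],[0,0,0]],[-1,[0,0,-0.2],[0,0,0]]]'

```text
time: 31.05
eef_pos: [0.5595, 0.016, 0.0881]
tcp_rot: [0.075, 3.14, 0.003]
ft_force: [0.6, 0.8, -2.3]
width: 0.0082
finger_force: 45.0
```

Emit:
step_arm --targets '[[-1,[0,0,-0.3],[0,0,0]],[-1,[0,0,-0.4],[0,0,0]],[-1,[0,0,-0.3],[0,0,0]]]'

```text
time: 31.35
eef_pos: [0.5593, 0.0159, 0.0676]
tcp_rot: [0.075, 3.14, 0.003]
ft_force: [-0.3, 0.1, -1.8]
width: 0.0076
finger_force: 45.0
```

Emit:
step_arm --targets '[[-1,[0,0,-0.3],[0,0,0]],[-1,[0,0,-0.2],[0,0,0]],[-1,[0,0,-0.1],[0,0,0]]]'

```text
time: 31.65
eef_pos: [0.5593, 0.0159, 0.0558]
tcp_rot: [-0.075, -3.141, -0.003]
ft_force: [-0.1, -0.6, -2.2]
width: 0.0077
finger_force: 45.0
```

Emit:
step_arm --targets '[[-1,[0,0,-0.1],[0,0,0]],[-1,[0,0,-0.06],[0,0,0]],[-1,[0,0,0],[0,0,0]]]'

```text
time: 31.95
eef_pos: [0.5594, 0.0159, 0.053]
tcp_rot: [0.075, 3.14, 0.003]
ft_force: [0.2, -0.1, -2.5]
width: 0.008
finger_force: 45.0
```

Emit:
step_arm --targets '[[-1,[0,0,-0.05],[0,0,0]],[-1,[0,0,-0.05],[0,0,0]],[-1,[0,0,0],[0,0,0]]]'

```text
time: 32.25
eef_pos: [0.5596, 0.0159, 0.0527]
tcp_rot: [0.075, 3.139, 0.003]
ft_force: [-9.5, 0.1, 15.7]
width: 0.0076
finger_force: 45.0
```

Emit:
step_arm --targets '[[-0.7,[0,0,0],[0,0,0]],[-0.5,[0,0,0],[0,0,0]],[-0.45,[0,0,0],[0,0,0]],[-0.45,[0,0,0],[0,0,0]],[-0.45,[0,0,0.4],[0,0,0]],[-0.45,[0,0,1],[0,0,0]],[-0.45,[0,0,1],[0,0,0]],[-0.45,[0,0,1],[0,0,0]],[-0.45,[0,0,1],[0,0,0]],[-0.45,[0,0,1],[0,0,0]],[-0.45,[-1,0,1],[0,0,0]],[-0.45,[-1,0,1],[0,0,0]]]'

```text
time: 33.45
eef_pos: [0.5188, 0.0159, 0.2002]
tcp_rot: [0.075, 3.14, 0.003]
ft_force: [-0.4, 0.7, -0.2]
width: 0.0262
finger_force: 0.0
```

Emit:
step_arm --targets '[[-0.45,[-1,0.8,0.5],[0,0,0]],[-0.45,[-1,0.8,0.5],[0,0,0]],[-0.45,[-1,0.8,0],[0,0,0]],[-0.45,[-1,0.8,0],[0,0,0]],[-0.45,[-1,0.8,0],[0,0,0]],[-0.45,[-0.5,0.8,0],[0,0,0]]]'

```text
time: 34.05
eef_pos: [0.4082, 0.1125, 0.2198]
tcp_rot: [0.075, 3.139, 0.003]
ft_force: [0.8, -0.4, 0.5]
width: 0.0259
finger_force: 0.0
```

Run:
```python
from div import *
np.set_printoptions(precision=4,suppress=True)
P=[]
for cam in ("top","scene"):
    im,d,p=shot(cam,cam+"13.png"); P.append(im); w=cloud(d,p).reshape(-1,3); print(cam)
    divtop(w,.084,.5585,.0145,-.0475)
    m=(abs(w[:,0]-.557)<.055)&(abs(w[:,1]+.086)<.055)&(w[:,2]>.088)&(w[:,2]<.135)
    print(fit(w[m],"tub",R.identity(),(.5573,-.086,.038,-.179),free_tilt=True))
cv2.imwrite("pics/c13.png",cv2.cvtColor(np.hstack([cv2.resize(P[0][140:380,100:580],(480,360))[:, :400],cv2.resize(P[1][170:350,200:400],(400,360))]),cv2.COLOR_RGB2BGR))
```

```text
top
div yaw -0.0479 mid [0.5592 0.0158] ends [0.4797 0.0197] [0.6388 0.012 ] len 0.1592 z 0.0838 460
(array([ 0.5579, -0.0858,  0.0386, -0.1755,  0.0014,  0.0008]), np.float64(0.0006686639667238183), 1056)
scene
div yaw -0.048 mid [0.5611 0.0136] ends [0.4815 0.0174] [0.6406 0.0097] len 0.1593 z 0.0821 257
(array([ 0.5585, -0.0876,  0.0378, -0.1743, -0.0049,  0.0088]), np.float64(0.0008737639246658999), 1197)
```

View pics/c13.png

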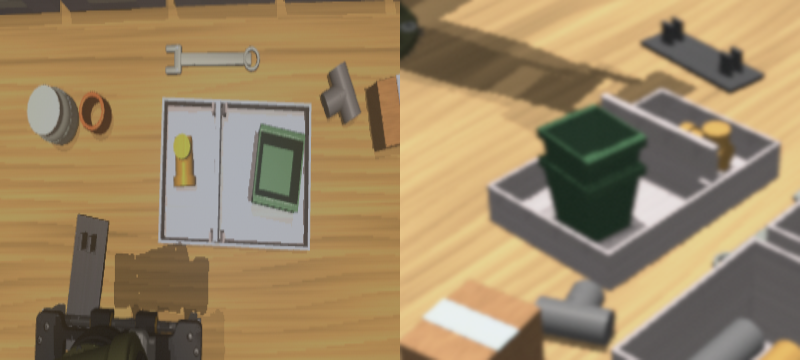

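The divider sits fully down in its slot between the elbow (183,160) and the stack (278,168), with its top at 0.084. The stack is nested and level, and nothing else has moved.

```bash
python3 -c "
from plant import r
print(r.job_done())"
```

```text
the job is handed in; nothing more can be done
None
```

The tub was stood up on the bench and released, then nested fully home in the standing tub; the divider is fully down in its slot, and the job was handed in at about 34 s of the 69 s allowed.

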